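# Stand the lantern rib upright and hold a spring clip open around its edge

## Task

With its lever, stand the cardboard lantern rib upright in the tilting stand and let go of the lever. Then take the large spring clip off the clip rail by its handles, squeeze it wide open and bring it down over the middle of the rib's top edge, so that one jaw hangs on each side of the card, about 20 mm down and touching it on neither side. Finish while holding the clip gaping there, so that I can slip a bamboo strip in beside the card; do not bump the card out of upright, and leave the two small clips and everything else on the table where they are.

Things in the scene. Friction and masses are not known exactly. Their poses are not given: they have to be found in the camera images.
- stand: tilting stand, fixed: light wooden base board 190 x 190 x 18 mm, two cheeks (86 mm high, at y = -75 and +75 mm) carrying a steel shaft along y. On the shaft turn as one piece two clamp battens (128 mm long), the cardboard rib between them, and the lever. Origin: centre of the base's underside; z up, y along the shaft. Place and yaw vary
- stand_shaft (a point): the middle of the stand's shaft, 60 mm above the table; axes as stand. Card and lever turn about the y axis through it
- holder (a joint): lean of card and lever about the shaft, rad: 0 = upright (both vertical), positive = leaning to the stand's +x side (away from the robot), where it starts at 0.4 to 0.85. Travel -0.6 to 1.1, no spring, no notch: a stiff friction hinge (about 4 N at the lever's grip moves it) that stays where it is left
- lever_grip (a point): middle of the lever's grip: dark round wooden grip, 20 mm diameter, 48 mm long, along the stand's y at the end of a flat steel arm, 95 mm from the shaft's axis, 120 mm from the stand's middle to its -y side; can be pinched from above across its length. Axes of the tilting part (y along the shaft, z from shaft to card top)
- card_edge (a point): middle of the rib's top edge: flat corrugated card 5 mm thick, 112 mm wide (121 mm over the notched sides), straight top edge along y, 115 mm from the shaft's axis (175 mm above the table when upright), standing 93 mm out of the clamp battens. Axes of the tilting part: x through the card's thickness, y along the edge, z out of the top
- clip_rail: clip rail, fixed: wooden foot 80 x 260 x 15 mm with a thin upright batten 5 mm thick, 250 mm long along y, its top edge 80 mm above the table; three clips bite it, jaws down, 55 mm or more apart. Origin: centre of the foot's underside; z up, y along the batten. Place, yaw and the order of the clips vary
- clip: large black spring clip, 80 g, 20 mm wide, 110 mm from handle ends to jaw tips; a pin with a coil spring joins half a (-x) and half b (+x), each with a jaw below and a handle above the pin. Origin on the pin; y along it, z up to the handles; axes of half a, which tips by half the opening. At the start y lies along the batten, jaw tips 20 mm below its top, handle ends 166 mm above the table
- clip_jaw (a joint): opening of the clip, rad: 0 = 5 mm between the jaw tips (biting batten or card), 0.48 = fully open (a stop: 28 mm between the tips, handle ends 24 mm over all), -0.06 = shut. The spring shuts it: 5 N on each handle end at 0, 9 N fully open. At 0 the handle ends measure 53 mm over all
- clip_tip_a (a point): inner corner of jaw a's tip, at the very end of the jaw (48 mm below the pin)
- clip_tip_b (a point): the same on jaw b
- clip_end_a (a point): middle of the round end of handle a (rubber bead 9 mm in diameter, 20 mm long along the pin, 58 mm above the pin, the widest place of the handles): pinch the two ends together to spread the jaws
- clip_end_b (a point): the same on handle b
- clip_small_1: small spring clip of the same make, black, 77 mm long and 16 mm wide, clipped on the same batten (its handle ends about 140 mm above the table); stays there. Origin on its pin
- clip_small_2: the other small spring clip, alike; stays there
- lantern: white ribbed paper lantern, 140 mm in diameter and 132 mm high, standing loose beyond the task's things; origin at the centre of its underside
- glue_jar: glue jar, 60 mm in diameter and 75 mm high, standing loose; origin at the centre of its underside
- hoop: thin bentwood hoop lying flat, 110 mm in diameter and 28 mm high, loose; origin at the centre of its underside
- tape_roll: roll of paper tape lying flat, 84 mm in diameter and 24 mm high, loose; origin at the centre of its underside
- bone_folder: flat white bone folder, 150 x 20 x 8 mm, lying loose; origin at the centre of its underside
Not all that is in view belongs to the job. Leave any green or pink look-alike of the clip alone.

How it is judged:
By the outcome, as a careful person would: the job done as asked, in the order asked, and still so for the second after the job is handed in, while the arm keeps its last pose, push and grip.
It also fails if it takes over 53 s, if anything falls off the work surface, if the arm or the gripper's body presses on something with over 40 N, if the wrist force passes 120 N, or if a joint passes its speed limit or range.

## Robot

A 6-joint arm with a two-finger parallel gripper is mounted at the origin on the work surface. World frame = base frame: x ahead of the robot, y to its left, z up, the work surface at z = 0. Lengths are in m, angles in rad, forces in N, time in s.
With the tool pointing down it reaches from about 0.325 to 0.75 m from the base axis. Payload 7.6 kg.
Tool frame: the origin (TCP) lies at the very end of the fingers, on their centre line; the grasp point (between the pads) lies env.grasp_offset behind it (env.grasp_offset is the distance from the TCP to the grasp point, in m); z points along the fingers, y is the line along which they close (so a half turn about z gives the same grasp; the last joint's range is limited). The gripper opens to 85 mm and grips with 20 to 120 N. Pads are 22 mm wide; open, the fingers measure 114 mm over their backs; the gripper's body (76 mm by 85 mm) begins 54 mm behind the grasp point. The pads swing forward as they close: fully open they stand 13 mm farther back than shut.
Start: joints at [-1.315, 0.052, 1.401, -0, 1.689, -0.07], TCP at [0.168, -0.497, 0.231] pointing down, gripper open.
Joint ranges: [-2.9, 2.9], [-0.91, 2.17], [0.12, 2.37], [-1.06, 4.2], [0.26, 2.73], [-2.93, 2.93]. Speed limits (rad/s): [2.57, 2.57, 3.01, 3.14, 3.14, 3.14].

## Interface

Orientations are given as a unit quaternion [x, y, z, w].
In Python, from cell import get_state, imaging, workorder, env gives the robot as it stands.
- The arm moves only by the tool send_rows, never from a script. Its argument "motion" is a list that holds one entry, the list of rows, each a list of 7 numbers: the turn, a rotation vector about the world's x, y, z in units of 8 degrees (1.0 is 8 degrees), then the shift along the world's x, y, z in units of 50 mm (1.0 is 50 mm), then the opening, from 0 (shut) to 1 (fully open). A call has 1 to 12 rows; each row is the pose to reach, as a shift and turn from the pose commanded when the call began; what a row does not reach only later rows make up. A row lasts 1/10 s, in which the tool goes at most 50 mm and 8.59 degrees, less where a joint would pass 70% of its speed; a pose out of reach is approached as far as the arm can. A call with a gripper value outside its range is refused whole. The fingers move at their own pace and stop on an object; the grip force is fixed at half the most. Time passes only in rows, so rows that repeat a pose let the fingers close. It gives the time, the measured TCP pose, the force, the opening and the grip force at its end, in the units of the state.
- get_state(): the state, without advancing time (a new reading comes with each control period).
- imaging.read_camera(name): name is "scene" or "top"; returns a dict with "color" (480x640x3 uint8, red, green, blue), "K" (3x3 intrinsics, pixels), "R" (3x3) and "t" (3): a world point X has camera coordinates R X + t. Camera axes: x right, y down, z forward; pixel columns grow to the right and rows downward; lengths in m; the calibration is good to about 2 mm. A picture is of the moment at which its call begins. There is no depth.
- workorder.sign_off(): hands the job in; it is judged then, once.
The state is a dict: "time": time; "qpos": joint angles; "joint_velocities": joint speeds; "joint_efforts": joint torques, N m; "tcp_pos": TCP position; "tcp_rot": TCP orientation; "force": force on the tool from outside, world axes, zero at the start; "wrist_torque": the same for the moment, N m; "width": finger opening in m; "gripper_force": force on a finger pad.
Only numpy, scipy, OpenCV 4.12 (cv2) and the standard library are available. Lean on these libraries where they do the work, as an engineer would, in place of code of your own. Each camera call takes 0.05 s, during which the arm holds its last target. There are 200 camera calls.

## Working session

There is one attempt and no reset: what is moved stays moved. The work goes in short steps, Python scripts to look and compute and a tool call to move; the robot and the scene stay as the last step left them, time stands still between calls to the robot, and variables do not carry over. Pictures are saved under pics/ and viewed, at most 10 in all, crops included, and the job is handed in when it is done.

Besides the shell and the picture viewer there is one more tool, called after ">>>" by a JSON object that holds its "op" and its "data". send_rows: Moves the arm, as the interface text tells. Its arguments: {"type":"object","properties":{"motion":{"type":"array"}},"required":["motion"]}

```bash
ls; mkdir -p pics; cat > h.py <<'E'
import numpy as np, cv2
from cell import get_state, imaging, workorder, env
def cam(n):
    d=imaging.read_camera(n); return d
def ray(d,u,v):
    c=-d["R"].T@d["t"]; r=d["R"].T@np.linalg.inv(d["K"])@np.array([u,v,1.]); return c,r/np.linalg.norm(r)
def onz(d,u,v,z):
    c,r=ray(d,u,v); return c+r*(z-c[2])/r[2]
def tri(d1,p1,d2,p2):
    c1,r1=ray(d1,*p1); c2,r2=ray(d2,*p2)
    s=np.linalg.lstsq(np.c_[r1,-r2],c2-c1,rcond=None)[0]
    a=c1+s[0]*r1;b=c2+s[1]*r2; return (a+b)/2, np.linalg.norm(a-b)
def proj(d,X):
    p=d["K"]@(d["R"]@np.array(X)+d["t"]); return p[:2]/p[2]
E
python3 - <<'E'
from h import *
import pickle
D={n:dict(cam(n)) for n in("scene","top")}
pickle.dump(D,open("d0.pkl","wb"))
for n in D:
    cv2.imwrite(f"pics/{n}0.png",cv2.cvtColor(D[n]["color"],cv2.COLOR_RGB2BGR)); print(n,D[n]["K"][0],-D[n]["R"].T@D[n]["t"],D[n]["R"][2])
s=get_state();print(s,env.grasp_offset)
E
```

```text
pics
scene [560.50191986   0.         327.71244122] [ 0.94673084 -0.57435217  0.92177382] [-0.3968824   0.51212434 -0.76171715]
top [491.93187986   0.         330.49498846] [ 0.42293828 -0.04781063  1.02815965] [ 0.14262733  0.01956998 -0.98958297]
{'time': 0.1, 'qpos': array([-1.31530072e+00,  5.27749248e-02,  1.40159969e+00, -1.30087217e-05,
        1.68859640e+00, -7.02581705e-02]), 'joint_velocities': array([ 5.00529862e-04, -3.04351401e-03, -3.67502641e-03,  2.58179142e-04,
        1.29651729e-03, -6.52642659e-05]), 'joint_efforts': array([ 9.95185110e-04, -3.82581425e+01, -3.60985100e+01, -6.83387930e-05,
        4.84608638e-03,  5.51988322e-06]), 'tcp_pos': array([ 0.16798532, -0.49712474,  0.23056791]), 'tcp_rot': array([ 9.86764747e-01,  1.62156896e-01, -7.01717965e-05, -6.85627928e-04]), 'force': array([ 0.14080484,  0.77634551, -0.01858543]), 'wrist_torque': array([0.01281794, 0.03129016, 0.04184507]), 'gripper_force': 0.0, 'width': 0.08533473183546288} 0.0187
```

View pics/scene0.png

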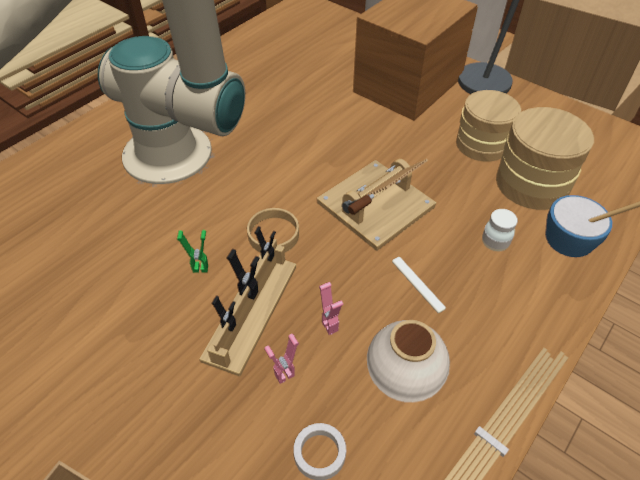

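View pics/top0.png

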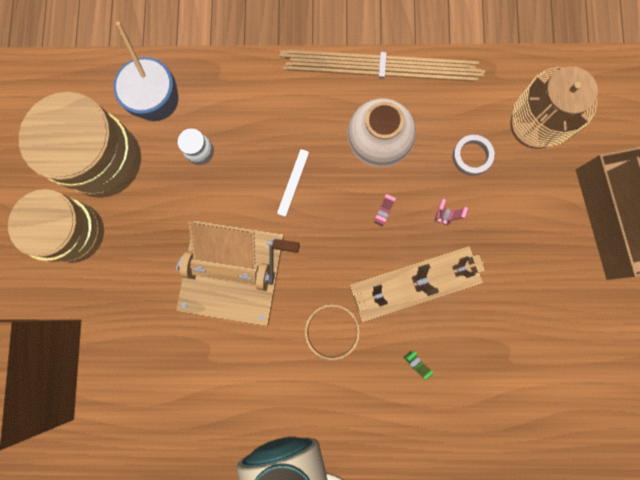

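The top view shows the stand at about (230,272), its lever grip at (286,245), and the card leaning to +x. Three black clips sit on the rail at (378,295), (425,281) and (465,267). In the scene view they are at (266,243), (244,271) and (225,315). The middle one looks largest, and the green and pink ones are look-alikes. I'll check this in one enlarged composite.

```bash
python3 - <<'E'
from h import *
import pickle
D=pickle.load(open("d0.pkl","rb"))
def crop(n,x,y,w,h,W,H):
    c=cv2.resize(D[n]["color"][y:y+h,x:x+w],(W,H),interpolation=cv2.INTER_CUBIC); return cv2.cvtColor(c,cv2.COLOR_RGB2BGR)
a=crop("scene",200,220,100,150,400,600)
b=crop("top",350,245,133,75,400,225)
c=crop("top",172,215,133,125,400,375)
cv2.imwrite("pics/c1.png",np.hstack([a,np.vstack([b,c])]))
E
```

```text
(no output)
```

View pics/c1.png

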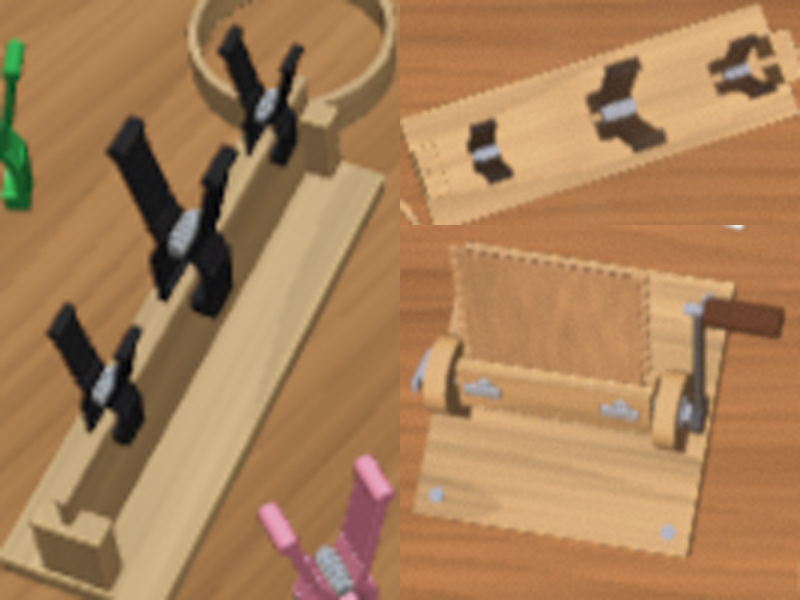

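```bash
python3 - <<'E'
from h import *
import pickle
D=pickle.load(open("d0.pkl","rb"));T,S=D["top"],D["scene"]
f=lambda x,y:(172+(x-400)/3.0075,215+(y-225)/3)
g=lambda x,y:(350+(x-400)/3.0075,245+y/3)
bl,br,tr=[onz(T,*f(*p),.018)[:2] for p in((414,513),(688,556),(734,284))]
print("base",bl,br,tr,"lens",np.linalg.norm(bl-br),np.linalg.norm(br-tr))
c=(bl+tr)/2; y=(bl-br)/np.linalg.norm(bl-br); x=(tr-br)/np.linalg.norm(tr-br)
print("centre",c,"yaw",np.degrees([np.arctan2(-y[0],y[1]),np.arctan2(x[1],x[0])]))
print("pins",[tri(T,g(*a),S,(200+b[0]/4,220+b[1]/4)) for a,b in(((619,108),(185,232)),((486,152),(266,104)),((736,71),(106,385)))])
print("grip",tri(T,f(744,316),S,(359,203)))
# shaft hub ends at z .06
# rail foot corners
# wood mask for the stand/rail foot
hsv=cv2.cvtColor(T["color"],cv2.COLOR_RGB2HSV)
print("handle ends top",[onz(T,*g(*p),.166) for p in((627,65),(645,140))])
print("handle ends tri",[tri(T,g(*a),S,(200+b[0]/4,220+b[1]/4)) for a,b in(((627,65),(222,155)),((645,145),(126,130)))])
for n,p in(("foot",[(403,118),(440,224),(762,6)]),):
    q=[onz(T,*g(*a),.015)[:2] for a in p];print(n,q,[np.linalg.norm(q[0]-q[1]),np.linalg.norm(q[0]-q[2])]); d=q[0]-q[2];print("rail yaw",np.degrees(np.arctan2(-d[0],d[1])))
E
```

```text
base [0.41691495 0.28609908] [0.38881758 0.09880589] [0.5747672  0.07091839] lens 0.18938902241550484 0.1880291811804225
centre [0.49584108 0.17850874] yaw [-8.53178123 -8.52927679]
pins [(array([ 0.47464467, -0.2008354 ,  0.10959724]), np.float64(0.0014379185147238474)), (array([ 0.44761445, -0.11924309,  0.10092999]), np.float64(0.001513236447202428)), (array([ 0.4985892 , -0.27575138,  0.09990074]), np.float64(0.0017569025889795612))]
grip (array([0.53708742, 0.05046101, 0.1391239 ]), np.float64(0.0005722128778578655))
handle ends top [array([ 0.49603159, -0.19714787,  0.166     ]), array([ 0.45255344, -0.2064585 ,  0.166     ])]
handle ends tri [(array([ 0.4966451 , -0.19388136,  0.1761438 ]), np.float64(0.004210343973396003)), (array([ 0.45066936, -0.204997  ,  0.16758013]), np.float64(0.003007845456269208))]
foot [array([ 0.47225333, -0.07017196]), array([ 0.40083022, -0.09494639]), array([ 0.54966705, -0.31660923])] [np.float64(0.07559783349147939), np.float64(0.2583103039072814)]
rail yaw 17.439150188898882
```

The middle clip is the large one: its pin is at z = 0.110, against 0.100 for the small ones. The other checks also hold:
- Stand base sides measure 189 and 188 mm.
- The grip lies 0.099 m from the shaft, for a lean of about 0.66.
- The two rail yaw estimates agree at about 17.5–18°.

Next I move above the lever grip.

>>> {"op": "send_rows", "data": {"motion": [[[0,0,1,0.53,0.78,-0.02,1],[0,0,2,1.06,1.57,-0.04,1],[0,0,3,1.6,2.4,-0.06,1],[0,0,4,2.1,3.1,-0.08,1],[0,0,5,2.6,3.9,-0.1,1],[0,0,6,3.2,4.7,-0.1,1],[0,0,7,3.7,5.5,-0.1,1],[0,0,7.85,4.2,6.2,-0.1,1],[0,0,7.85,4.7,7.0,-0.1,1],[0,0,7.85,5.3,7.8,-0.1,1],[0,0,7.85,5.8,8.6,-0.1,1],[0,0,7.85,6.3,9.4,-0.1,1]]]}}

```text
time: 1.3
tcp_pos: [0.4837, -0.0254, 0.226]
tcp_rot: [0.758, 0.653, -0.0, -0.0]
force: [0.5, -0.4, 0.4]
width: 0.0857
gripper_force: 0.0
```

```bash
cat > st.py <<'E'
from h import *
from scipy.spatial.transform import Rotation as R
import sys
s=get_state(); M=R.from_quat(s["tcp_rot"]).as_matrix()
print("t",s["time"],"pos",s["tcp_pos"].round(4),"yaw_y",np.degrees(np.arctan2(M[1,1],M[0,1])).round(2),"z",M[:,2].round(3),"F",s["force"].round(1),"w",round(s["width"],4),"gf",s["gripper_force"],"q",s["qpos"].round(2))
if len(sys.argv)>3: print("delta units",((np.array(list(map(float,sys.argv[1:4])))-s["tcp_pos"])/.05).round(2))
E
python3 st.py .536 .05 .200
```

```text
t 1.3 pos [ 0.4837 -0.0254  0.226 ] yaw_y -8.52 z [-0. -0. -1.] F [ 0.5 -0.4  0.4] w 0.0857 gf 0.0 q [-0.13 -0.06  1.52 -0.    1.68  0.02]
delta units [ 1.05  1.51 -0.52]
```

>>> {"op": "send_rows", "data": {"motion": [[[0,0,0,0.5,0.75,-0.1,1],[0,0,0,1.05,1.5,-0.2,1],[0,0,0,1.05,1.5,-0.7,1],[0,0,0,1.05,1.5,-1.2,1],[0,0,0,1.05,1.5,-1.7,0.8],[0,0,0,1.05,1.5,-2.2,0.6],[0,0,0,1.05,1.5,-2.2,0],[0,0,0,1.05,1.5,-2.2,0],[0,0,0,1.05,1.5,-2.2,0],[0,0,0,1.05,1.5,-2.2,0],[0,0,0,1.05,1.5,-2.2,0],[0,0,0,1.05,1.5,-2.2,0]]]}}

```text
time: 2.5
tcp_pos: [0.5366, 0.0475, 0.118]
tcp_rot: [0.758, 0.652, 0.001, 0.001]
force: [2.2, -0.2, 6.3]
width: 0.018
gripper_force: 59.5
```

```bash
python3 st.py .478 .0585 .136
```

```text
t 2.5 pos [0.5366 0.0475 0.118 ] yaw_y -8.54 z [ 0.004 -0.    -1.   ] F [ 2.2 -0.2  6.3] w 0.018 gf 59.53909993171692 q [ 0.02  0.15  1.52 -0.    1.46  0.17]
delta units [-1.17  0.22  0.36]
```

>>> {"op": "send_rows", "data": {"motion": [[[0,0,0,-0.14,0.02,0.1,0],[0,0,0,-0.28,0.04,0.19,0],[0,0,0,-0.41,0.06,0.25,0],[0,0,0,-0.54,0.08,0.31,0],[0,0,0,-0.68,0.1,0.35,0],[0,0,0,-0.81,0.12,0.39,0],[0,0,0,-0.9,0.135,0.4,0],[0,0,0,-1.0,0.15,0.41,0],[0,0,0,-1.09,0.165,0.42,0],[0,0,0,-1.18,0.18,0.42,0],[0,0,0,-1.18,0.18,0.42,0],[0,0,0,-1.18,0.18,0.42,0]]]}}

```text
time: 3.7
tcp_pos: [0.4806, 0.0562, 0.1432]
tcp_rot: [0.758, 0.652, 0.005, 0.005]
force: [6.3, -2.4, 20.3]
width: 0.0181
gripper_force: 61.6
```

```bash
python3 st.py; python3 - <<'E'
from h import *
import pickle
D={n:dict(cam(n)) for n in("scene","top")}
pickle.dump(D,open("d1.pkl","wb"))
o=[]
for n,P in(("scene",(340,115,120,90)),("top",(150,205,160,120))):
    x,y,w,h=P
    o.append(cv2.resize(cv2.cvtColor(D[n]["color"][y:y+h,x:x+w],cv2.COLOR_RGB2BGR),(400,300),interpolation=cv2.INTER_CUBIC))
cv2.imwrite("pics/c2.png",cv2.resize(np.hstack(o),(800,300)))
c=np.array([.4958,.1785]);y=np.array([.1483,.9889]);x=np.array([.9889,-.1483])
for sy in(-.056,0,.056):
  p=np.r_[c+sy*y,.175]; print(sy,proj(D["scene"],p).round(1),proj(D["top"],p).round(1))
E
```

```text
t 3.7 pos [0.4806 0.0562 0.1432] yaw_y -8.56 z [ 0.014 -0.001 -1.   ] F [ 6.3 -2.4 20.3] w 0.0181 gf 61.5620881319046 q [ 0.04 -0.03  1.66 -0.    1.5   0.19]
-0.056 [361.5 158.3] [241.9 270.8]
0 [381.  145.7] [210.5 266. ]
0.056 [399.6 133.7] [179.2 261.2]
```

View pics/c2.png

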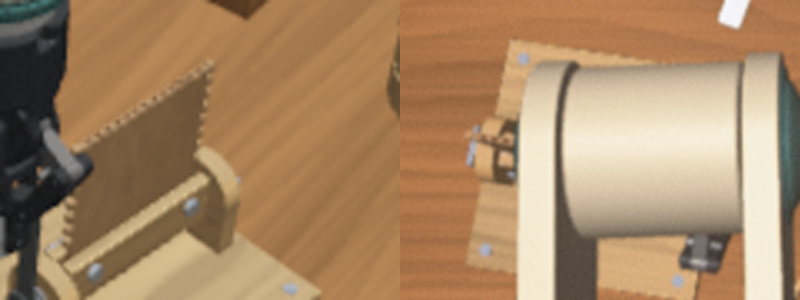

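>>> {"op": "send_rows", "data": {"motion": [[[0,0,0,0,0,0,0.5],[0,0,0,0,0,0,1],[0,0,0,0,0,0,1],[0,0,0,0,0,0,1],[0,0,0,0,0,0.8,1],[0,0,0,0,0,1.6,1],[0,0,0,0,-1,2,1],[0,0,1,0,-2,2,1],[0,0,2,0,-3,2,1],[0,0,3,0,-4,2,1],[0,0,3.3,0,-5,2,1],[0,0,3.3,0,-5.14,2,1]]]}}

```text
time: 5.0
tcp_pos: [0.4757, -0.2033, 0.2366]
tcp_rot: [0.589, 0.808, -0.0, -0.001]
force: [0.6, 0.4, -0.2]
width: 0.0857
gripper_force: 0.0
```

```bash
python3 st.py .4746 -.2008 .22; python3 - <<'E'
from h import *
import pickle
D={n:dict(cam(n)) for n in("scene","top")}
pickle.dump(D,open("d2.pkl","wb"))
o=[]
for n,P in(("scene",(320,130,120,135)),("top",(160,205,133,150))):
    x,y,w,h=P
    o.append(cv2.resize(cv2.cvtColor(D[n]["color"][y:y+h,x:x+w],cv2.COLOR_RGB2BGR),(400,450),interpolation=cv2.INTER_CUBIC))
cv2.imwrite("pics/c3.png",np.hstack(o))
E
```

```text
t 5.0 pos [ 0.4757 -0.2033  0.2366] yaw_y 17.86 z [-0.001  0.    -1.   ] F [ 0.6  0.4 -0.2] w 0.0857 gf 0.0 q [-0.48  0.03  1.41 -0.    1.7  -0.79]
delta units [-0.02  0.05 -0.33]
```

View pics/c3.png

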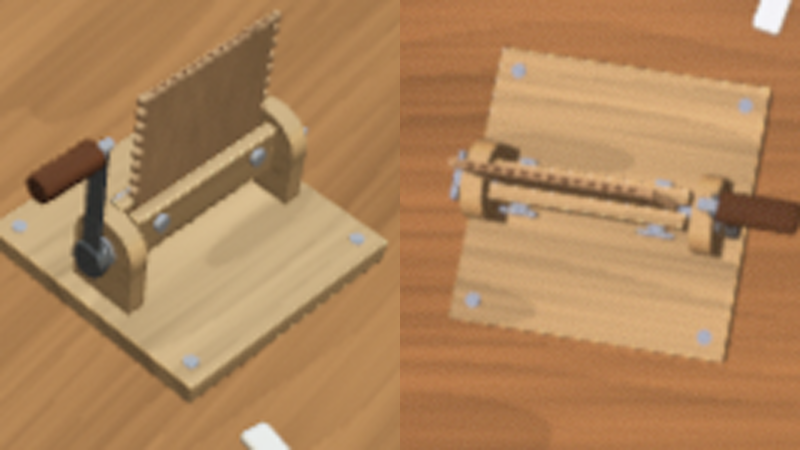

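The lever is free and the card stands near upright. In the top crop the base corners are at (503,47), (770,88), (724,360) and (450,317). I'll enlarge the card's top edge to read the remaining lean.

```bash
python3 - <<'E'
from h import *
import pickle
D=pickle.load(open("d2.pkl","rb"))
o=[]
for n,P in(("top",(172,248,100,37)),("scene",(355,128,100,37))):
    x,y,w,h=P
    o.append(cv2.resize(cv2.cvtColor(D[n]["color"][y:y+h,x:x+w],cv2.COLOR_RGB2BGR),(800,296),interpolation=cv2.INTER_CUBIC))
cv2.imwrite("pics/c4.png",np.vstack(o))
T=D["top"]
f=lambda x,y:onz(T,160+(x-400)/3.0075,205+y/3,.018)[:2]
q=np.array([f(*p) for p in((503,47),(770,88),(724,360),(450,317))])
print(q.mean(0),[np.linalg.norm(q[i]-q[i-1]) for i in range(4)])
for a in(q[0]-q[1],q[3]-q[2]):print(np.degrees(np.arctan2(-a[0],a[1])))
for a in(q[0]-q[3],q[1]-q[2]):print(np.degrees(np.arctan2(a[1],a[0])))
E
```

```text
[0.49672493 0.17852433] [np.float64(0.18888236064503108), np.float64(0.18925546049277223), np.float64(0.18806467657598847), np.float64(0.18940879799715607)]
-8.780820960081044
-8.533286888317017
-8.5749757243334
-8.527903085238275
```

View pics/c4.png

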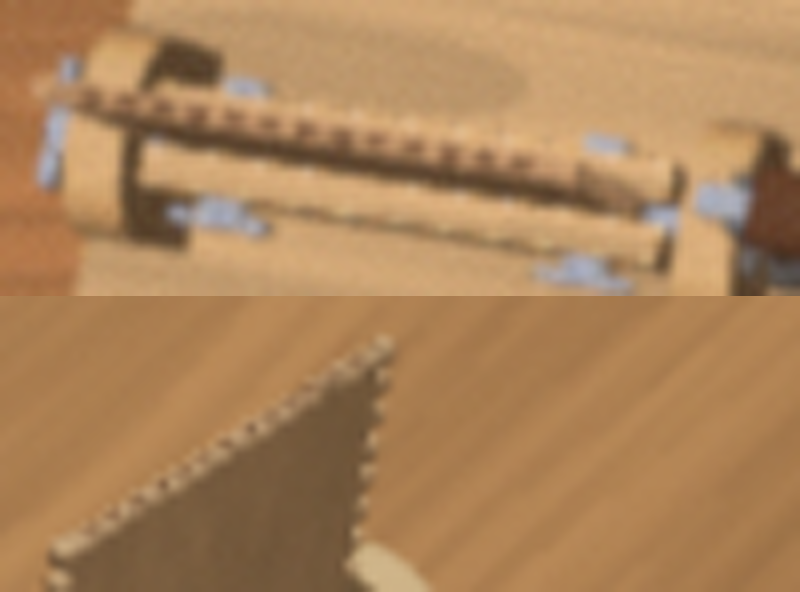

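```bash
python3 - <<'E'
from h import *
import pickle
D=pickle.load(open("d2.pkl","rb"));T,S=D["top"],D["scene"]
c=np.array([.4967,.1785]);a=np.radians(-8.57);x=np.array([np.cos(a),np.sin(a)]);y=np.array([-x[1],x[0]])
def rep(n,p): d=p[:2]-c; print(n,"x",d@x,"y",d@y,"z",p[2:])
t=lambda u,v:(172+(u+.5)/8-.5,248+(v+.5)/8-.5)
s=lambda u,v:(355+(u+.5)/8-.5,128+(v-296+.5)/8-.5)
for u,v in((90,100),(320,131),(550,162)): rep("top",onz(T,*t(u,v),.175))
for u,v in((65,548),(226,447),(388,346)): rep("scene",onz(S,*s(u,v),.175))
g=tri(T,(160+360/3.0075,205+212/3),S,(320+70*.3,130+172*.3))
rep("grip",g[0])
# batten upper face centre between: cheeks, shaft ends
rep("hub -y scene", onz(S,320+92*.3,130+255*.3,.06))
E
```

```text
top x 0.001984004923324519 y 0.049967061843967736 z [0.175]
top x 0.0029176313374534336 y -0.001321485694719326 z [0.175]
top x 0.0038470330397233046 y -0.05237794968078387 z [0.175]
scene x 0.0023242173648145236 y -0.055895079472507145 z [0.175]
scene x 0.0030676649610496642 y 0.0010734607791027947 z [0.175]
scene x 0.004019543123341351 y 0.060880825564224174 z [0.175]
grip x 0.0030936557248032494 y -0.11818424402561101 z [0.15409646]
hub -y scene x -0.00019682624108282592 y -0.08897468980916974 z [0.06]
```

Both views agree that the top edge is 3 mm to +x (lean about 0.026). I'll regrip and trim it.

>>> {"op": "send_rows", "data": {"motion": [[[0,0,-1,0.01,1,0,1],[0,0,-2,0.02,2,0,1],[0,0,-3,0.03,3,0,1],[0,0,-3.3,0.04,4,0,1],[0,0,-3.3,0.06,5,0,1],[0,0,-3.3,0.06,5.2,-0.6,1],[0,0,-3.3,0.06,5.2,-1.3,0.8],[0,0,-3.3,0.06,5.2,-1.88,0.5],[0,0,-3.3,0.06,5.2,-1.88,0],[0,0,-3.3,0.06,5.2,-1.88,0],[0,0,-3.3,0.0,5.21,-1.88,0],[0,0,-3.3,0.0,5.21,-1.88,0]]]}}

```text
time: 6.3
tcp_pos: [0.4778, 0.0602, 0.1453]
tcp_rot: [0.758, 0.652, 0.002, 0.001]
force: [4.6, 1.7, 0.2]
width: 0.0178
gripper_force: 59.2
```

```bash
python3 st.py .4785 .0578 .142
```

```text
t 6.3 pos [0.4778 0.0602 0.1453] yaw_y -8.55 z [ 0.005  0.    -1.   ] F [4.6 1.7 0.2] w 0.0178 gf 59.24994707107544 q [ 0.05 -0.03  1.66  0.    1.51  0.2 ]
delta units [ 0.01 -0.05 -0.07]
```

>>> {"op": "send_rows", "data": {"motion": [[[0,0,0,0,0,0,0.5],[0,0,0,0,0,0,1],[0,0,0,0,0,0,1],[0,0,0,0,0,0,1],[0,0,0,0,0,0.8,1],[0,0,0,0,0,1.6,1],[0,0,0,0,-1,1.8,1],[0,0,1,0,-2,1.8,1],[0,0,2,0,-3,1.8,1],[0,0,3,-0.04,-4,1.8,1],[0,0,3.3,-0.06,-5,1.8,1],[0,0,3.3,-0.07,-5.22,1.8,1]]]}}

```text
time: 7.5
tcp_pos: [0.4723, -0.2039, 0.2332]
tcp_rot: [0.589, 0.808, -0.0, -0.0]
force: [0.9, 1.2, -0.2]
width: 0.0853
gripper_force: 0.0
```

```bash
python3 st.py .4745 -.2012 .149; python3 - <<'E'
from h import *
import pickle
D={n:dict(cam(n)) for n in("scene","top")}
pickle.dump(D,open("d3.pkl","wb"))
o=[]
for n,P in(("top",(172,248,100,37)),("scene",(355,128,100,37))):
    x,y,w,h=P
    o.append(cv2.resize(cv2.cvtColor(D[n]["color"][y:y+h,x:x+w],cv2.COLOR_RGB2BGR),(800,296),interpolation=cv2.INTER_CUBIC))
cv2.imwrite("pics/c5.png",np.vstack(o))
E
```

```text
t 7.5 pos [ 0.4723 -0.2039  0.2332] yaw_y 17.86 z [-0. -0. -1.] F [ 0.9  1.2 -0.2] w 0.0853 gf 0.0 q [-0.48  0.02  1.43 -0.    1.69 -0.79]
delta units [ 0.04  0.05 -1.68]
```

View pics/c5.png

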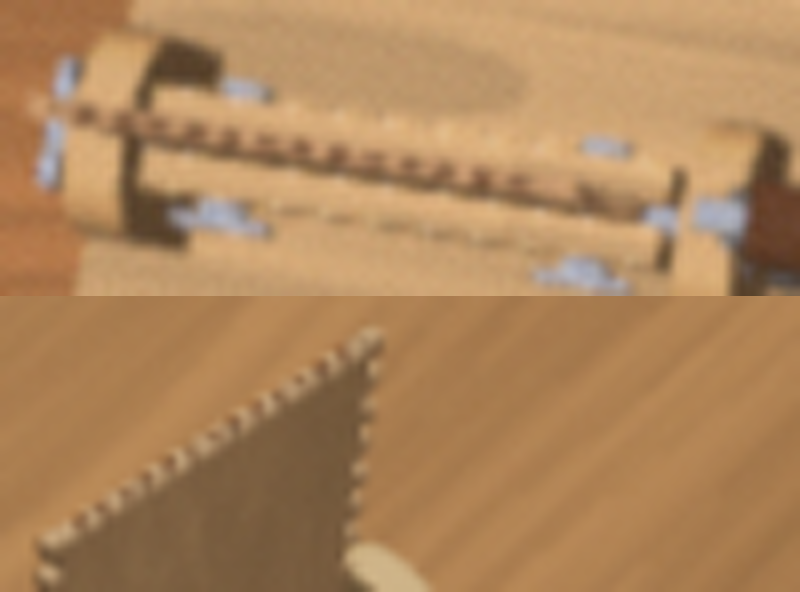

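The card is now about 0.7 mm from upright at its top (0.4°): the flute line runs (125,122)–(485,178) and the scene edge (50,542)–(376,336). I now descend on the large clip's handles and squeeze.

>>> {"op": "send_rows", "data": {"motion": [[[0,0,0,0.04,0.05,-0.5,1],[0,0,0,0.04,0.05,-1,1],[0,0,0,0.04,0.05,-1.4,1],[0,0,0,0.04,0.05,-1.68,1],[0,0,0,0.04,0.05,-1.68,1],[0,0,0,0.04,0.05,-1.68,0.7],[0,0,0,0.04,0.05,-1.68,0.7]]]}}

```text
time: 8.3
tcp_pos: [0.4757, -0.1985, 0.1508]
tcp_rot: [0.589, 0.808, 0.0, 0.001]
force: [-0.1, -0.3, -0.4]
width: 0.0603
gripper_force: 0.0
```

```bash
python3 st.py .4745 -.2012 .149; python3 - <<'E'
from h import *
d=cam("scene");x,y,w,h=190,170,133,150
a=cv2.resize(d["color"][y:y+h,x:x+w],(400,450),interpolation=cv2.INTER_CUBIC)
d=cam("top");x,y,w,h=360,215,133,150
b=cv2.resize(d["color"][y:y+h,x:x+w],(400,450),interpolation=cv2.INTER_CUBIC)
cv2.imwrite("pics/c6.png",cv2.cvtColor(np.hstack([a,b]),cv2.COLOR_RGB2BGR))
E
```

```text
t 8.3 pos [ 0.4757 -0.1985  0.1508] yaw_y 17.87 z [ 0.002 -0.001 -1.   ] F [-0.1 -0.3 -0.4] w 0.0603 gf 0.0 q [-0.47  0.06  1.55  0.    1.53 -0.78]
delta units [-0.02 -0.05 -0.04]
```

View pics/c6.png

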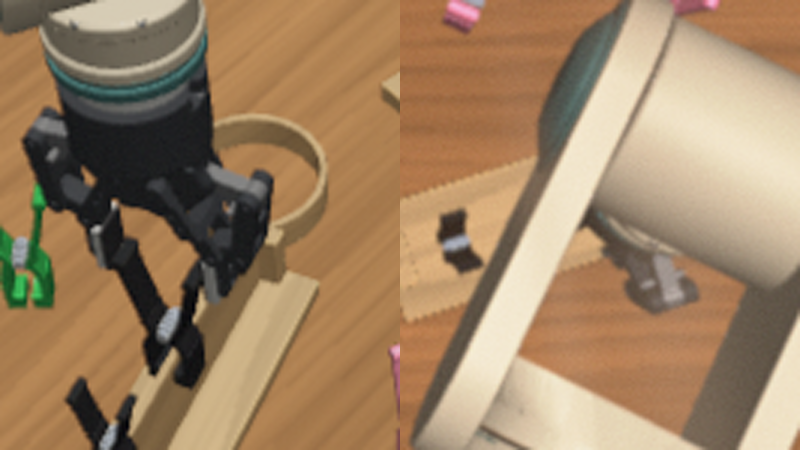

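Fingers straddle the big clip's handles, and nothing else is touched. Small trim, then squeeze.

>>> {"op": "send_rows", "data": {"motion": [[[0,0,0,-0.02,-0.05,-0.02,0.65],[0,0,0,-0.02,-0.05,-0.02,0.5],[0,0,0,-0.02,-0.05,-0.02,0.3],[0,0,0,-0.02,-0.05,-0.02,0.1],[0,0,0,-0.02,-0.05,-0.02,0],[0,0,0,-0.02,-0.05,-0.02,0],[0,0,0,-0.02,-0.05,-0.02,0],[0,0,0,-0.02,-0.05,-0.02,0]]]}}

```text
time: 9.2
tcp_pos: [0.4741, -0.2009, 0.1483]
tcp_rot: [0.589, 0.808, 0.0, 0.0]
force: [-0.1, -0.0, -0.1]
width: 0.0207
gripper_force: 58.8
```

```bash
python3 st.py
```

```text
t 9.2 pos [ 0.4741 -0.2009  0.1483] yaw_y 17.87 z [ 0.  0. -1.] F [-0.1 -0.  -0.1] w 0.0207 gf 58.82422864437103 q [-0.47  0.07  1.55  0.    1.52 -0.78]
```

Fully open (width at the stop). Lift straight up.

>>> {"op": "send_rows", "data": {"motion": [[[0,0,0,0,0,0.2,0],[0,0,0,0,0,0.5,0],[0,0,0,0,0,0.8,0],[0,0,0,0,0,1.2,0],[0,0,0,0,0,1.7,0],[0,0,0,0,0,2.2,0],[0,0,0,0,0,2.7,0],[0,0,0,0,0,3.2,0],[0,0,0,0,0,3.4,0],[0,0,0,0,0,3.4,0]]]}}

```text
time: 10.2
tcp_pos: [0.4745, -0.2011, 0.3207]
tcp_rot: [0.589, 0.808, 0.0, 0.002]
force: [0.4, -1.0, -1.3]
width: 0.0206
gripper_force: 58.9
```

```bash
python3 st.py .4960 .1785 .318
```

```text
t 10.2 pos [ 0.4745 -0.2011  0.3207] yaw_y 17.87 z [ 0.004 -0.002 -1.   ] F [ 0.4 -1.  -1.3] w 0.0206 gf 58.86177599430084 q [-0.47  0.02  1.26  0.    1.86 -0.78]
delta units [ 0.43  7.59 -0.05]
```

>>> {"op": "send_rows", "data": {"motion": [[[0,0,-0.4,0.03,0.5,0,0],[0,0,-0.8,0.07,1.2,0,0],[0,0,-1.2,0.11,2,0,0],[0,0,-1.6,0.15,2.8,0,0],[0,0,-2,0.2,3.6,0,0],[0,0,-2.4,0.25,4.4,0,0],[0,0,-2.8,0.3,5.2,0,0],[0,0,-3.1,0.35,6,0,0],[0,0,-3.3,0.4,6.7,0,0],[0,0,-3.3,0.43,7.2,0,0],[0,0,-3.3,0.43,7.5,0,0],[0,0,-3.3,0.43,7.59,0,0]]]}}

```text
time: 11.4
tcp_pos: [0.4952, 0.1796, 0.3172]
tcp_rot: [0.757, 0.653, -0.001, -0.0]
force: [-0.0, 0.1, -1.3]
width: 0.0206
gripper_force: 58.9
```

>>> {"op": "send_rows", "data": {"motion": [[[0,0,0,0,0,0,0],[0,0,0,0,0,0,0]]]}}

```text
time: 11.6
tcp_pos: [0.4956, 0.1776, 0.3182]
tcp_rot: [0.758, 0.652, -0.0, 0.0]
force: [0.0, -0.5, 0.3]
width: 0.0209
gripper_force: 58.9
```

```bash
python3 st.py .4960 .1785 .318; python3 - <<'E'
from h import *
import pickle
D={n:dict(cam(n)) for n in("scene","top")}
pickle.dump(D,open("d4.pkl","wb"))
x,y,w,h=320,40,120,150
a=cv2.resize(D["scene"]["color"][y:y+h,x:x+w],(480,600),interpolation=cv2.INTER_CUBIC)
x,y,w,h=140,180,80,150
b=cv2.resize(D["top"]["color"][y:y+h,x:x+w],(320,600),interpolation=cv2.INTER_CUBIC)
cv2.imwrite("pics/c7.png",cv2.cvtColor(np.hstack([a,b]),cv2.COLOR_RGB2BGR))
E
```

```text
t 11.6 pos [0.4956 0.1776 0.3182] yaw_y -8.6 z [-0. -0. -1.] F [ 0.  -0.5  0.3] w 0.0209 gf 58.88513803482056 q [ 0.27  0.05  1.23 -0.    1.86  0.42]
delta units [ 0.01  0.02 -0.  ]
```

View pics/c7.png

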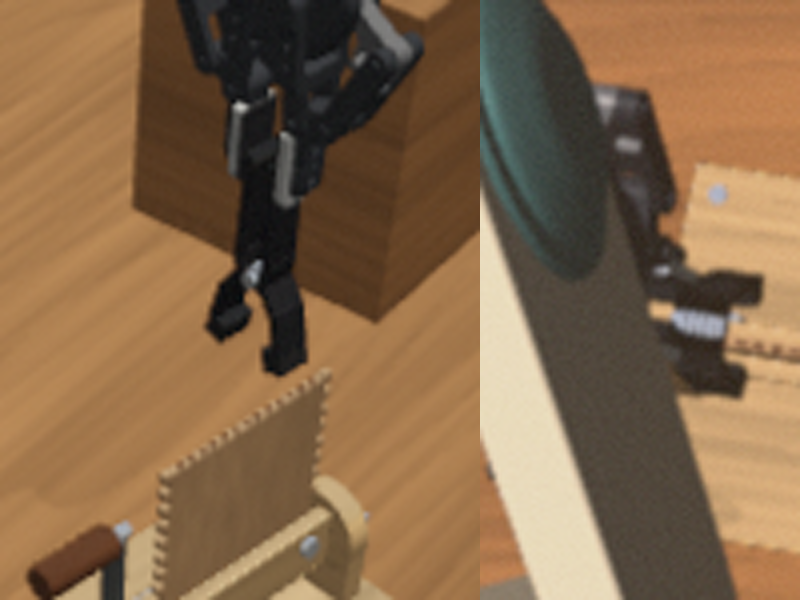

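```bash
python3 - <<'E'
from h import *
import pickle
D=pickle.load(open("d4.pkl","rb"));T,S=D["top"],D["scene"]
c=np.array([.4967,.1785]);a=np.radians(-8.57);x=np.array([np.cos(a),np.sin(a)]);y=np.array([-x[1],x[0]])
t=lambda u,v:(140+(u-480+.5)/4-.5,180+(v+.5)/4-.5)
s=lambda u,v:(320+(u+.5)/4-.5,40+(v+.5)/4-.5)
p,e=tri(T,t(700,322),S,s(254,272)); d=p[:2]-c
print("pin",p,e,"stand",d@x,d@y,"tcp stand",(np.array([.4956,.1776])-c)@x,(np.array([.4956,.1776])-c)@y)
for n,X in (("pin",0),("b",.014),("a",-.014),("bo",.022),("ao",-.022)):
  for dy in(-.01,.01):
    w=np.r_[p[:2]+X*x+dy*y,p[2]-(0 if n=="pin" else .048)]
    q=proj(S,w);r=proj(T,w)
    print(n,dy,((q-[320,40])*4).round(),((r-[140,180])*4+[480,0]).round())
for u,v in((50,542),(213,439),(376,336)):
  q=onz(S,355+(u+.5)/8-.5,128+(v-296+.5)/8-.5,.175);d=q[:2]-c;print("edge scene",d@x,d@y)
for u,v in((125,122),(485,178)):
  q=onz(T,172+(u+.5)/8-.5,248+(v+.5)/8-.5,.175);d=q[:2]-c;print("edge top",d@x,d@y)
E
```

```text
pin [0.49507199 0.17663444 0.27051981] 0.004523423292090521 stand -0.0013318312284829987 -0.0020873315245579197 tcp stand -0.0009536021460275172 -0.001053870460299397
pin -0.01 [243. 278.] [728. 329.]
pin 0.01 [272. 261.] [677. 321.]
b -0.01 [255. 372.] [766. 306.]
b 0.01 [284. 355.] [719. 299.]
a -0.01 [214. 345.] [754. 373.]
a 0.01 [242. 328.] [706. 366.]
bo -0.01 [267. 380.] [770. 287.]
bo 0.01 [296. 362.] [723. 280.]
ao -0.01 [202. 337.] [750. 392.]
ao 0.01 [230. 320.] [703. 385.]
edge scene -0.0017192087564628364 -0.05708107766104723
edge scene -0.0012557537135567478 0.0008646035053520575
edge scene -0.0007702942095418407 0.061561497561047576
edge top -0.0015986982098245316 0.041412461203583356
edge top -0.001733060248113214 -0.0389488287062722
```

The clip is held level at full opening. Its pin is near stand (-1.3, -2) mm at z = 0.2705, so the tips are at about 0.2245, and the card edge is at x = -1.5 mm. Descend 70 mm.

>>> {"op": "send_rows", "data": {"motion": [[[0,0,0,0,0.03,-0.15,0],[0,0,0,0,0.03,-0.3,0],[0,0,0,0,0.03,-0.45,0],[0,0,0,0,0.03,-0.6,0],[0,0,0,0,0.03,-0.75,0],[0,0,0,0,0.03,-0.9,0],[0,0,0,0,0.03,-1.05,0],[0,0,0,0,0.03,-1.2,0],[0,0,0,0,0.03,-1.3,0],[0,0,0,0,0.03,-1.4,0],[0,0,0,0,0.03,-1.4,0],[0,0,0,0,0.03,-1.4,0]]]}}

```text
time: 12.9
tcp_pos: [0.4956, 0.1801, 0.2485]
tcp_rot: [0.758, 0.653, 0.0, 0.0]
force: [1.4, -0.4, -0.4]
width: 0.0209
gripper_force: 58.9
```

```bash
python3 st.py .4960 .1785 .248; python3 - <<'E'
from h import *
import pickle
D={n:dict(cam(n)) for n in("scene","top")}
pickle.dump(D,open("d5.pkl","wb"))
x,y,w,h=345,90,80,100
a=cv2.resize(D["scene"]["color"][y:y+h,x:x+w],(480,600),interpolation=cv2.INTER_CUBIC)
x,y,w,h=165,215,53,100
b=cv2.resize(D["top"]["color"][y:y+h,x:x+w],(320,600),interpolation=cv2.INTER_CUBIC)
cv2.imwrite("pics/c8.png",cv2.cvtColor(np.hstack([a,b]),cv2.COLOR_RGB2BGR))
E
```

```text
t 12.9 pos [0.4956 0.1801 0.2485] yaw_y -8.53 z [ 0.  0. -1.] F [ 1.4 -0.4 -0.4] w 0.0209 gf 58.885340094566345 q [ 0.28  0.05  1.36 -0.    1.72  0.43]
delta units [ 0.01 -0.03 -0.01]
```

View pics/c8.png

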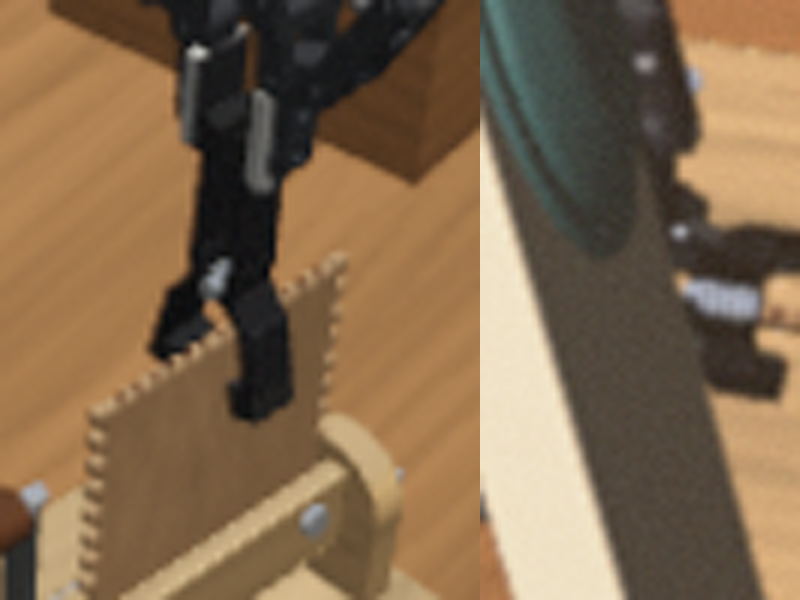

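The clip straddles the card: jaw b is in front, its tip at (230–292, 400–422), and jaw a is behind. The pin is at (214,278), and the card edge is unmoved at (95,412)–(345,260). I'll check depth and centring numerically.

```bash
python3 - <<'E'
from h import *
import pickle
D=pickle.load(open("d5.pkl","rb"));T,S=D["top"],D["scene"]
c=np.array([.4967,.1785]);a=np.radians(-8.57);x=np.array([np.cos(a),np.sin(a)]);y=np.array([-x[1],x[0]])
t=lambda u,v:(165+(u-480+.5)/(320/53)-.5,215+(v+.5)/6-.5)
s=lambda u,v:(345+(u+.5)/6-.5,90+(v+.5)/6-.5)
rep=lambda n,p:print(n,"x %.4f y %.4f z %.4f"%((p[:2]-c)@x,(p[:2]-c)@y,p[2]))
p,e=tri(T,t(725,300),S,s(214,278));rep("pin",p);print(e)
P=lambda d,w:((proj(S,w)-[345,90])*6) if d is S else ((proj(T,w)-[165,215])*[320/53,6]+[480,0])
tcp=np.array([.4956,.1801]);print("tcp",(tcp-c)@x,(tcp-c)@y)
for X in(-.0225,-.014,.014,.0225):
  for z in(.150,.155,.160):
    print(X,z,*[np.r_[P(S,w),P(T,w)].round() for w in [np.r_[tcp+X*x+dy*y,z] for dy in(-.01,.01)]])
# direct: -y side outline corner of jaw b tip and jaw a outer in top view, at tip height
rep("jaw a outer(top)",onz(T,*t(780,398),.157));rep("jaw b outer",onz(T,*t(800,232),.157))
E
```

```text
pin x -0.0026 y 0.0003 z 0.1999
0.005194650661431209
tcp -0.0013261461743747742 0.0014182158947745533
-0.0225 0.15 [145. 368. 790. 393.] [185. 343. 724. 383.]
-0.0225 0.155 [146. 357. 786. 392.] [186. 332. 720. 382.]
-0.0225 0.16 [147. 346. 782. 391.] [187. 320. 715. 381.]
-0.014 0.15 [162. 381. 795. 365.] [203. 355. 730. 355.]
-0.014 0.155 [163. 370. 791. 364.] [204. 344. 725. 354.]
-0.014 0.16 [164. 359. 787. 363.] [205. 333. 720. 353.]
0.014 0.15 [222. 422. 813. 273.] [262. 395. 747. 263.]
0.014 0.155 [223. 410. 809. 271.] [263. 384. 743. 261.]
0.014 0.16 [224. 399. 805. 269.] [265. 373. 738. 259.]
0.0225 0.15 [240. 434. 818. 245.] [280. 407. 752. 235.]
0.0225 0.155 [241. 423. 814. 243.] [282. 396. 748. 233.]
0.0225 0.16 [242. 412. 810. 241.] [283. 385. 744. 231.]
jaw a outer(top) x -0.0252 y -0.0068 z 0.1570
jaw b outer x 0.0243 y -0.0035 z 0.1570
```

```bash
python3 -c "
from h import *
print(workorder.sign_off())"; python3 st.py
```

```text
the job is handed in; nothing more can be done
None
the job is handed in; nothing more can be done
```

The rib stands about 0.7° from upright with the lever released, and the large clip is held wide open over the middle of its top edge, with both jaws about 20 mm down and, by the camera measurements, about 10 mm clear of the card; the job is handed in, and I got no verdict back.

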